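# Nest the porcelain casseroles with their handles fanned out

### The arm

A 6-joint arm with a two-finger parallel gripper is mounted at the origin on the work surface. World frame = base frame: x ahead of the robot, y to its left, z up, the work surface at z = 0. Lengths are in m, angles in rad, forces in N, time in s.
With the tool pointing down it reaches from about 0.225 to 0.875 m from the base axis. Payload 3.4 kg.
Tool frame: the origin (TCP) lies midway between the tips of the shut fingers; the grasp point (between the pads) lies 19 mm behind it; z points along the fingers, y is the line along which they close (so a half turn about z gives the same grasp; the last joint's range is limited). The gripper opens to 85 mm and grips with 20 to 120 N. Pads are 22 mm wide; open, the fingers measure 114 mm over their backs; the gripper's body (76 mm by 85 mm) begins 54 mm behind the grasp point. The pads swing forward as they close: fully open they stand 13 mm farther back than shut.
Start: joints at [1.111, 0.276, 1.505, -0, 1.361, -0.121], TCP at [0.191, 0.542, 0.193] pointing down, gripper open.
Joint ranges: [-2.89, 2.89], [-0.75, 2.08], [0.22, 2.7], [-1.18, 4.32], [0.11, 2.71], [-2.7, 2.7]. Speed limits (rad/s): [2.57, 2.57, 3.14, 3.14, 3.14, 3.14].

### API

Orientations are given as a unit quaternion [w, x, y, z].
In Python, from rig import * gives the robot as it stands.
- The arm moves only by the tool apply_moves, never from a script. Its argument "steps" is one flat list of numbers, 4 for each row, row after row: the shift along the world's x, y, z in cm, then the turn about the world's z in degrees. A call has 1 to 8 rows; each row is the pose to reach, as a shift and turn from the pose commanded when the call began; what a row does not reach only later rows make up. A row lasts 1/12 s, in which the tool goes at most 41.7 mm and 7.16 degrees, less where a joint would pass 70% of its speed; a pose out of reach is approached as far as the arm can. A call with a gripper value outside its range is refused whole. "jaw" is the closure in counts, from 0 (fully open) to 255 (shut), set as the call begins (left out, the last holds). The fingers move at their own pace and stop on an object; "newtons" is the grip in N (left out, the last holds). Time passes only in rows, so rows that repeat a pose let the fingers close. It gives the time, the measured TCP pose, the force, the opening and the grip force at its end, in the units of the state.
- get_state(): the state, without advancing time (a new reading comes with each control period).
- get_image(name): name is "side" or "top"; returns the picture (384x512x3 uint8, red, green, blue); there is no depth.
- calibration(name): a dict with "fx", "fy", "cx", "cy" (pixels), "xyz" and "rotation" of the camera in the world. Camera axes: x right, y up, looking along -z (the intrinsics and any distortion apply to the point x, -y, -z); pixel columns grow to the right and rows downward; lengths in m; the calibration is good to about 2 mm. A picture is of the moment at which its call begins. calibration takes no time and is no camera call.
- sign_off(): hands the job in; it is judged then, once.
The state is a dict: "clock": time; "qpos": joint angles; "qd": joint speeds; "effort": joint torques, N m; "position": TCP position; "ee_rot": TCP orientation; "contact_force": force on the tool from outside, world axes, zero at the start; "moment": the same for the moment, N m; "width": finger opening in m; "gripper_force": force on a finger pad.
Only numpy, scipy, OpenCV 4.12 (cv2) and the standard library are available. Lean on these libraries where they do the work, as an engineer would, in place of code of your own. Each camera call takes 0.05 s, during which the arm holds its last target. There are 200 camera calls.

### The job

Nest the three porcelain casseroles on the drying mat, all fully home, ready for the shelf: the middle one was put into the bottom one with one handle on top of the other and sits cocked, so swing its handle aside until the bowl drops level, then set the third casserole into it. Fan the three handles out, at least an eighth of a turn between any two, and leave the stack standing free on the mat. Drop nothing, and leave the mortar, evaporating dish, spot plate and beaker where they are.

Things in the scene. Friction and masses are not known exactly. Their poses are not given: they have to be found in the camera images.
- mat: dark rubber drying mat, fixed, 420 x 940 mm, 4 mm thick, long side along its y; origin at the centre of its underside, on the bench. Rubber grips porcelain well (friction about 1.2); glazed porcelain slides easily on porcelain (about 0.2)
- bottom_bowl (a point): bowl centre of the bottom one of three alike white porcelain casseroles (0.27 to 0.39 kg): conical bowl 126 mm across the rim, 66 mm across the flat foot, 54 mm high, wall 4 mm, inner floor 10 mm above the underside, one straight level stick handle at the rim. Point on the axis, 27 mm above the underside; x along the handle, z up. Stands on the mat
- bottom_handle (a point): grip point on its handle, 100 mm from the bowl's axis, on the handle's middle line. Each handle is 20 mm wide, 18 mm high, flat-sided, from 66 to 135 mm from the axis; its middle line is 56 mm above the casserole's underside (it spans 47 to 65 mm, so it stands 11 mm above the rim). Axes as the bowl point
- bottom_end (a point): outer end of the bottom casserole's handle, on its middle line, 135 mm from the bowl's axis
- middle_bowl (a point): bowl centre of the middle casserole (point and axes as the bottom one's). Starts in the bottom one, its handle lying on the bottom one's handle, cocked some 5 degrees, handle side high. Home, its point lies 10 mm above the bottom one's, it can turn freely, and its handle clears the lower rim by 3 mm; one handle right over the next is 8 mm too thick to fit
- middle_handle (a point): grip point on the middle casserole's handle, 100 mm from its bowl's axis, on the handle's middle line. Pushed sideways here, the casserole turns about its axis in the bottom one, which stays put on the rubber
- middle_end (a point): outer end of the middle casserole's handle, 135 mm from its bowl's axis
- third_bowl (a point): bowl centre of the third casserole (point and axes as the bottom one's). Starts alone on the mat; home in the middle one, its point lies 10 mm above the middle one's. The tapered bowls centre each other, from up to 8 mm aside
- third_handle (a point): grip point on the third casserole's handle, 100 mm from its bowl's axis, on the handle's middle line; 60 mm above the bench at the start
- third_end (a point): outer end of the third casserole's handle, 135 mm from its bowl's axis
- mortar: bystander: white porcelain mortar, 116 mm across, 62 mm high, its pestle leaning out of it to about 100 mm, on the mat; origin under its centre
- dish: bystander: small white evaporating dish without handle, 90 mm across, 34 mm high, on the mat; origin under its centre
- spot_plate: bystander: white spot plate with twelve wells, 112 x 88 x 15 mm, on the mat; origin under its centre
- beaker: bystander: glass beaker, 72 mm across, 98 mm high, on the mat; origin under its centre
There are look-alikes about, which are no part of the job. Leave any purple look-alike of the part that bears third_bowl alone. Leave any blue look-alike of the part that bears middle_bowl alone.

How it is judged:
At the end, for the whole second after the job is handed in: Middle home in bottom, third home in middle (bowl points 6 to 12 mm apart in height, axes within 6 mm and 2 degrees); handles at least 45 degrees apart (ends 103 mm or more); bottom one level within 2 degrees on the mat, axis 30 mm inside its edges; all let go, at rest (z of middle_bowl in the frame of bottom_bowl between 0.006 and 0.012 m and horizontal distance between middle_bowl and bottom_bowl below 0.006 m and angle between the z axis of middle_bowl and the z axis of bottom_bowl, either way round below 0.035 rad and z of third_bowl in the frame of middle_bowl between 0.006 and 0.012 m and horizontal distance between third_bowl and middle_bowl below 0.006 m and angle between the z axis of third_bowl and the z axis of middle_bowl, either way round below 0.035 rad and horizontal distance between bottom_end and middle_end above 0.103 m and horizontal distance between each of middle_end, bottom_end and third_end above 0.103 m and angle between bottom_bowl's own z axis and vertical below 0.035 rad and height (world z) of bottom_bowl below 0.035 m and x of bottom_bowl in the frame of mat between -0.18 and 0.18 m and y of bottom_bowl in the frame of mat between -0.44 and 0.44 m and linear speed of each of bottom, middle, third below 0.02 m/s); the robot touches nothing.
It fails at once if the bottom casserole is dropped or flung (falls free more than about 2 cm) (linear speed of bottom above 0.65 m/s and contact force between bottom and the fingers below 0.05 N).
It fails at once if the middle casserole is dropped or flung (falls free more than about 2 cm) (linear speed of middle above 0.65 m/s and contact force between middle and the fingers below 0.05 N).
It fails at once if the third casserole is dropped or flung (falls free more than about 2 cm) (linear speed of third above 0.65 m/s and contact force between third and the fingers below 0.05 N).
It fails at once if the mortar, evaporating dish, spot plate or beaker is pushed away (more than 3 cm) (distance of any of mortar, dish, spot_plate, beaker from where it was at the start of the episode above 0.03 m).
It also fails if it takes over 51 s, if anything falls off the work surface, if the arm or the gripper's body presses on something with over 40 N, if the wrist force passes 120 N, or if a joint passes its speed limit or range.

## Working session

There is one attempt and no reset: what is moved stays moved. The work goes in short steps, Python scripts to look and compute and a tool call to move; the robot and the scene stay as the last step left them, time stands still between calls to the robot, and variables do not carry over. Pictures are saved under pics/ and viewed, at most 10 in all, crops included, and the job is handed in when it is done.

Besides the shell and the picture viewer there is one more tool, called after "Call:" as name(argument=value, ...) on one line, values as JSON. apply_moves: Moves the arm, as the interface text tells. Its arguments: {"type":"object","properties":{"steps":{"type":"array","items":{"type":"number"}},"jaw":{"type":"number"},"newtons":{"type":"number"}},"required":["steps"]}

```bash
mkdir -p pics
python3 - <<'E'
from rig import *
import cv2,numpy as np
for n in("top","side"):
    im=get_image(n); cv2.imwrite(f"pics/{n}0.png",cv2.cvtColor(im,cv2.COLOR_RGB2BGR)); c=calibration(n); print(n,c)
print(get_state())
E
```

```text
top {'fx': 346.8536730805414, 'fy': 346.8536730805414, 'cx': 259.7752860079996, 'cy': 187.98200671594836, 'xyz': array([0.42324207, 0.00922771, 1.16977781]), 'rotation': array([ 0.71478415,  0.01350411, -0.02545079, -0.6987514 ])}
side {'fx': 466.4177779862034, 'fy': 466.4177779862034, 'cx': 257.33948353741783, 'cy': 190.71087187049739, 'xyz': array([-0.36619081, -0.97278705,  0.87982282]), 'rotation': array([ 0.81880878,  0.45448501, -0.17805134, -0.30214778])}
{'clock': 0.1, 'qpos': array([ 1.11100062e+00,  2.76500092e-01,  1.50600641e+00, -6.47964104e-05,
        1.36073844e+00, -1.21001399e-01]), 'qd': array([-2.53398463e-04,  7.44887651e-04, -2.46509426e-03,  7.42685190e-05,
       -1.03908492e-03, -1.67155022e-03]), 'effort': array([ 1.36721763e-03, -4.17697513e+01, -2.46406120e+01, -7.15041551e-05,
        5.66784336e-03,  1.54019688e-05]), 'position': array([0.19088393, 0.54180422, 0.19174439]), 'ee_rot': array([-2.06199461e-04,  1.68581422e-01,  9.85687385e-01, -8.00625235e-04]), 'contact_force': array([-0.14824975,  0.20903266,  0.25067397]), 'moment': array([ 0.04254545, -0.02158509, -0.00235889]), 'gripper_force': 0.0, 'width': 0.08541758347946474}
```

View pics/top0.png

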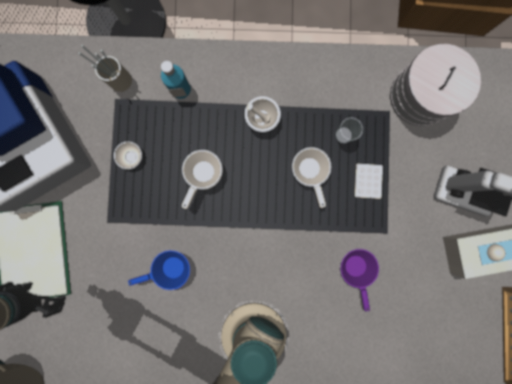

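View pics/side0.png

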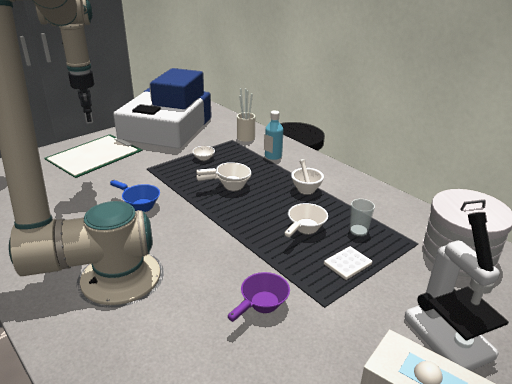

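The top view shows the white casseroles at (202,170), handle to (186,205), and at (311,167), handle to (322,205). In the side view, the first has two stacked handles at (206,175), so it is the stack. The other, at (307,220), is the third.
Things that could be mistaken (top pixels): blue pan (170,270), purple pan (360,268), dish (128,155) and mortar (263,114). I rule these out by colour or by having no handle.

```bash
cat > h.py <<'E'
from rig import *
import cv2,numpy as np
from scipy.spatial.transform import Rotation as R
def cam(n):
    c=calibration(n);q=c["rotation"];return c,R.from_quat([q[1],q[2],q[3],q[0]]).as_matrix()
def ray(n,p):
    c,M=cam(n);d=M@np.array([(p[0]-c["cx"])/c["fx"],-(p[1]-c["cy"])/c["fy"],-1]);return c["xyz"],d/np.linalg.norm(d)
def plane(n,p,z):
    o,d=ray(n,p);return o+d*(z-o[2])/d[2]
def tri(pt,ps):
    o1,d1=ray("top",pt);o2,d2=ray("side",ps);s=np.linalg.lstsq(np.c_[d1,-d2],o2-o1,rcond=None)[0]
    a=o1+d1*s[0];b=o2+d2*s[1];return (a+b)/2,np.linalg.norm(a-b)
def proj(n,P):
    c,M=cam(n);v=M.T@(np.array(P)-c["xyz"]);return np.array([c["cx"]+c["fx"]*v[0]/-v[2],c["cy"]-c["fy"]*v[1]/-v[2]])
def white(im,t=105):
    h=cv2.cvtColor(im,cv2.COLOR_RGB2HSV);return ((h[...,2]>t)&(h[...,1]<70)).astype(np.uint8)
def blob(m,p):
    k,l=cv2.connectedComponents(m);x,y=p;return (l==l[y,x]).astype(np.uint8)
def bowl(im,p,t=105,k=13):
    """top view: rim circle (center,r) and handle principal line, extreme end"""
    m=blob(white(im,t),p);m=cv2.morphologyEx(m,cv2.MORPH_CLOSE,np.ones((5,5)))
    o=cv2.morphologyEx(m,cv2.MORPH_OPEN,cv2.getStructuringElement(cv2.MORPH_ELLIPSE,(k,k)))
    ct=max(cv2.findContours(o,0,1)[0],key=len);e=cv2.fitEllipse(ct)
    ys,xs=np.nonzero(m);P=np.c_[xs,ys]-np.array(e[0]);r=np.hypot(*P.T)
    H=P[r>max(e[1])/2+3];d=H.mean(0)/np.linalg.norm(H.mean(0));return np.array(e[0]),e[1],d,(H@d).max(),H.mean(0)+e[0],m
E
python3 - <<'E'
from h import *
t=get_image("top");s=get_image("side")
for nm,p in(("stack",(202,155)),("third",(311,152))):
    c,ax,d,L,hm,m=bowl(t,p);print(nm,c,ax,d,L,hm,m.sum())
    z=.058 if nm=="third" else .07
    C=plane("top",c,z);E=plane("top",c+d*L,z);print(C,E,np.linalg.norm(E-C),np.degrees(np.arctan2(*(E-C)[[1,0]])))
a=cv2.resize(t[130:230,160:350],None,fx=4,fy=4,interpolation=2)
b=cv2.resize(s[140:240,170:360],None,fx=4,fy=4,interpolation=2)
cv2.imwrite("pics/c1.png",cv2.cvtColor(np.vstack([a,b])[:, :],cv2.COLOR_RGB2BGR)[:800])
E
python3 -c "
import cv2;a=cv2.imread('pics/c1.png');cv2.imwrite('pics/c1.png',cv2.resize(a,(570,600)))"
```

```text
stack [201.48945618 169.30792236] (39.44489288330078, 41.3084831237793) [-0.43353657  0.90113597] 42.88267845442724 [187.21768707 198.97278912] 1499
[0.53920795 0.1777282  0.07      ] [0.41543826 0.23233636 0.07      ] 0.1352811391709292 156.19255079763894
third [311.21380615 166.53939819] (38.39323806762695, 39.784175872802734) [0.27853643 0.96042567] 42.14228473636228 [320.24113475 197.66666667] 1418
[ 0.55797308 -0.17347162  0.058     ] [ 0.4282832  -0.21309297  0.058     ] 0.1356072104955204 -163.01164349102817
```

View pics/c1.png

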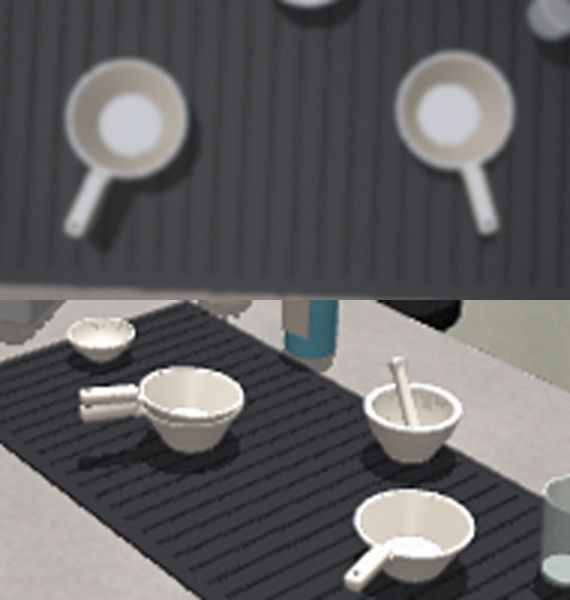

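The crop confirms that the left one is the stack: the side view shows two stacked handles, with ends at about (197,172) and the upper rim centred at about (234,171). The right one stands alone: its end is at (288,234) and its rim at (308,215).

Run:
```python
from h import *
for n,a,b in(("mid end",(184.7,207.3),(197,172.5)),("mid rim",(201.5,169.3),(233.7,171.3)),("third end",(322.7,206.7),(288,233.5)),("third rim",(311.2,166.5),(308.3,214.7))):
    print(n,*tri(a,b))
t=get_image("top")
for p in((263,114),(128,155)): print(plane("top",p,.06))
C=np.array([.539,.178]);
for az in(186,170,94): print(az,C+.1*np.array([np.cos(np.radians(az)),np.sin(np.radians(az))]))
print(get_state()["position"])
```

```text
mid end [0.41714988 0.22527525 0.07946916] 0.0012914713971019676
mid rim [0.54095968 0.1785202  0.06070064] 0.0019126749481794968
third end [ 0.43056515 -0.2129025   0.06069807] 0.0034793540482020327
third rim [ 0.55925543 -0.17485982  0.05083058] 0.0007537736323626776
[ 0.72516629 -0.01397272  0.06      ]
[0.58058056 0.41516587 0.06      ]
186 [0.43954781 0.16754715]
170 [0.44051922 0.19536482]
94 [0.53202435 0.27775641]
[0.19101102 0.54206832 0.19208158]
```

Call:
apply_moves(steps=[3,-4,0,3,6,-8,0,8,9,-12,0,13,11,-15,0,18,13,-18,0,22,15,-21,0,26,17,-24,0,26,19,-27,0,26], jaw=255)

```text
clock: 0.92
position: [0.3819, 0.2703, 0.1927]
ee_rot: [0.0, -0.058, 0.998, -0.0]
contact_force: [0.8, 1.0, -0.4]
width: 0.0001
gripper_force: 0.0
```

Call:
apply_moves(steps=[2,-3.5,-2,0,4,-7,-5,0,6,-10.6,-8,0,6,-10.6,-10,0,6,-10.6,-11,0,6,-10.6,-11.7,0,6,-10.6,-11.7,0,6,-10.6,-11.7,0])

```text
clock: 1.58
position: [0.4413, 0.1668, 0.0759]
ee_rot: [0.0, -0.058, 0.998, 0.0]
contact_force: [0.4, 0.2, -0.2]
width: -0.0003
gripper_force: 0.0
```

Call:
apply_moves(steps=[-0.1,1.5,-0.2,-7,0,2.9,-0.3,-14,0.2,3.7,-0.3,-20,0.5,4.5,-0.3,-25,0.8,5.3,-0.3,-30,1.2,6.1,-0.3,-35,1.7,6.9,-0.3,-40,2.2,7.5,-0.3,-45])

```text
clock: 2.25
position: [0.464, 0.2434, 0.0743]
ee_rot: [0.001, 0.33, 0.944, 0.001]
contact_force: [0.2, 0.6, -0.5]
width: -0.0
gripper_force: 0.0
```

Run:
```python
from h import *
t=get_image("top");s=get_image("side")
print(get_state()["position"],get_state()["contact_force"])
a=cv2.resize(t[120:230,150:270],None,fx=3,fy=3);b=cv2.resize(s[120:230,150:270],None,fx=3,fy=3)
cv2.imwrite("pics/c2.png",cv2.cvtColor(np.hstack([a,b]),cv2.COLOR_RGB2BGR))
```

```text
[0.46479048 0.2434993  0.07418429] [ 0.21459607 -0.0805771  -0.27259374]
```

View pics/c2.png

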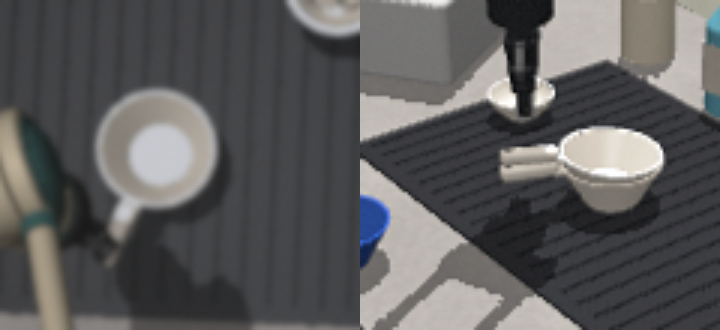

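The handle still looks stacked, with the finger to its left in the top view at about (182,200). I'll check where the tip should project.

Run:
```python
from h import *
p=get_state()["position"]
for n in("top","side"):print(n,proj(n,p),proj(n,[.417,.227,.0795]),proj(n,[.54,.178,.068]),proj(n,[0,0,0]))
print(get_state()["qpos"])
```

```text
top [179.61109993 192.18170851] [184.00845442 207.49667606] [201.50611506 169.12640468] [253.51592442 335.5276951 ]
side [205.35723651 167.72643916] [196.86601629 172.33425251] [233.29410989 169.65573326] [120.53519601 275.59372782]
[ 3.49719088e-01  2.94790640e-01  1.79661451e+00  3.06824142e-04
  1.04555845e+00 -5.53475754e-01]
```

Run:
```python
from h import *
t=get_image("top");s=get_image("side")
a=cv2.resize(t[160:220,165:225],(400,400),interpolation=0);b=cv2.resize(s[140:200,185:245],(400,400),interpolation=0)
cv2.imwrite("pics/c3.png",cv2.cvtColor(np.hstack([a,b]),cv2.COLOR_RGB2BGR))
```

```text
(no output)
```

View pics/c3.png

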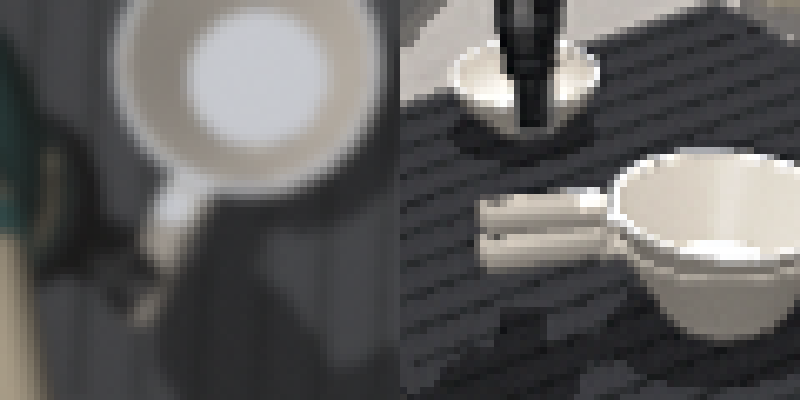

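Call:
apply_moves(steps=[-0.3,-0.4,0,3,-0.5,-0.8,0,5,-0.7,-1.1,0,8])

```text
clock: 2.7
position: [0.4555, 0.23, 0.073]
ee_rot: [0.0, 0.26, 0.966, -0.0]
contact_force: [0.5, -0.8, -0.7]
width: -0.0004
gripper_force: 0.0
```

Run:
```python
from h import *
t=get_image("top");c,ax,d,L,hm,m=bowl(t,(202,153));print(c,ax,d,L,hm)
s=get_state();print(s["position"],s["contact_force"],s["moment"])
```

```text
[201.49095154 169.32479858] (39.42407989501953, 41.295658111572266) [-0.43375048  0.90103303] 29.45319378153371 [190.11627907 192.95348837]
[0.45487871 0.22940954 0.07293003] [-1.49350723 -1.22554105 -0.14782391] [-0.05295945  0.02916312  0.06962181]
```

Call:
apply_moves(steps=[-0.2,-0.4,0,2,-0.4,-0.8,0,4,-0.5,-1.1,0,6])

```text
clock: 3.0
position: [0.4506, 0.219, 0.0729]
ee_rot: [0.0, 0.21, 0.978, 0.0]
contact_force: [0.2, 0.3, 0.4]
width: 0.0002
gripper_force: 0.0
```

Run:
```python
from h import *
t=get_image("top");c,ax,d,L,hm,m=bowl(t,(202,153));print(c,ax,d,L,hm)
s=get_image("side")
S=get_state();print(S["position"],S["contact_force"],S["moment"])
a=cv2.resize(t[160:220,165:225],(400,400),interpolation=0);b=cv2.resize(s[140:200,185:245],(400,400),interpolation=0)
cv2.imwrite("pics/c4.png",cv2.cvtColor(np.hstack([a,b]),cv2.COLOR_RGB2BGR))
```

```text
[201.49095154 169.32479858] (39.42407989501953, 41.295658111572266) [-0.41938443  0.90780873] 28.12729828628821 [190.8        192.46666667]
[0.45064809 0.2189263  0.07291069] [ 0.40472183  0.35110594 -0.33631885] [ 0.11393353 -0.01919778  0.02565098]
```

View pics/c4.png

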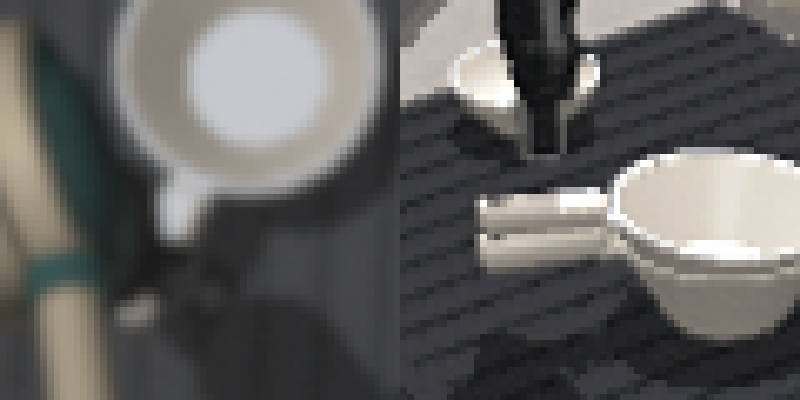

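Run:
```python
from h import *
for pt in((190,200),(192,201),(194,203)):print(tri(pt,(206.6,163)))
p=get_state()["position"];print([proj(n,p) for n in("top","side")],[proj(n,p+[0,0,.03]) for n in("top","side")])
# apparent size of the mast at known places: first pictures tip
import numpy as np
p0=[.191,.542,.192];print(proj("side",p0))
```

```text
(array([0.4409215 , 0.20130086, 0.11899299]), np.float64(0.0018223895545614866))
(array([0.43742749, 0.19496871, 0.12274569]), np.float64(0.0003885305693871388))
(array([0.431863  , 0.18765459, 0.12770405]), np.float64(0.0012665530846228215))
[array([187.36348757, 196.86017597]), array([206.17701528, 171.8683071 ])] [array([185.4950447 , 196.57323094]), array([205.82903662, 164.36456776])]
[ 90.62193806 130.41281886]
```

Call:
apply_moves(steps=[-0.3,-2,1,5,-0.6,-4,1,12,-0.9,-6,1,19,-0.9,-6,0,24,-0.9,-6,-1.5,24,-0.9,-6,-3,24,-0.9,-6,-4,24,-0.9,-6,-4,24])

```text
clock: 3.77
position: [0.4405, 0.159, 0.0311]
ee_rot: [-0.002, 0.004, 1.0, -0.0]
contact_force: [-0.2, 0.5, -0.5]
width: -0.0003
gripper_force: 0.0
```

Run:
```python
from h import *
t=get_image("top");c,ax,d,L,hm,m=bowl(t,(202,153));print(c,ax,d,L,hm)
s=get_image("side")
S=get_state();p=S["position"];print(p,S["contact_force"],[proj(n,p) for n in("top","side")])
a=cv2.resize(t[160:220,165:225],(400,400),interpolation=0);b=cv2.resize(s[140:200,185:245],(400,400),interpolation=0)
b=np.clip(b.astype(int)*2,0,255).astype(np.uint8)
cv2.imwrite("pics/c5.png",cv2.cvtColor(np.hstack([a,b]),cv2.COLOR_RGB2BGR))
```

```text
h.py:25: RuntimeWarning: Mean of empty slice.
  H=P[r>max(e[1])/2+3];d=H.mean(0)/np.linalg.norm(H.mean(0));return np.array(e[0]),e[1],d,(H@d).max(),H.mean(0)+e[0],m
  ret = um.true_divide(
Traceback (most recent call last):
  File "h.py", line 25, in bowl
    H=P[r>max(e[1])/2+3];d=H.mean(0)/np.linalg.norm(H.mean(0));return np.array(e[0]),e[1],d,(H@d).max(),H.mean(0)+e[0],m
                                                                                            ~~~~~~~~~^^
ValueError: zero-size array to reduction operation maximum which has no identity
```

Call:
apply_moves(steps=[0,0,-0.5,0,0,0,-1,0,0,0,-1.5,0,0,0,-1.5,0])

```text
clock: 4.15
position: [0.4416, 0.1593, 0.0169]
ee_rot: [-0.001, 0.004, 1.0, -0.0]
contact_force: [0.1, 0.3, -0.2]
width: 0.0002
gripper_force: 0.0
```

Run:
```python
from h import *
s=get_image("side");t=get_image("top")
S=get_state();p=S["position"];print(p,S["contact_force"],[proj(n,p) for n in("top","side")])
a=cv2.resize(t[155:225,150:220],(400,400),interpolation=0);b=cv2.resize(s[145:215,175:245],(400,400),interpolation=0)
b=np.clip(b.astype(int)*2,0,255).astype(np.uint8)
cv2.imwrite("pics/c5.png",cv2.cvtColor(np.hstack([a,b]),cv2.COLOR_RGB2BGR))
```

```text
[0.44201291 0.15938035 0.01745577] [ 0.03974165 -0.30018867 -0.15810422] [array([208.50061696, 200.36503141]), array([214.80200504, 192.93976285])]
```

View pics/c5.png

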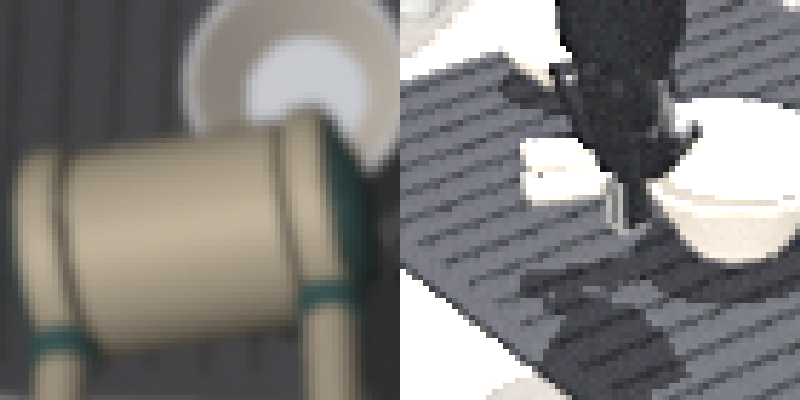

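Call:
apply_moves(steps=[-2,-2,0,0,-4,-3,0,0,-4,-3,-0.7,0,-4,-3,-1.3,0,-4,-3,-1.8,0,-4,-3,-1.8,0])

```text
clock: 4.75
position: [0.4027, 0.1296, -0.0012]
ee_rot: [-0.0, 0.004, 1.0, 0.0]
contact_force: [-0.1, -0.0, 0.7]
width: 0.0
gripper_force: 0.0
```

Call:
apply_moves(steps=[0,0,-0.4,0,0,0,-0.8,0,0,0,-1.2,0,0,0,-1.2,0])

```text
clock: 5.08
position: [0.4017, 0.1294, -0.0133]
ee_rot: [-0.001, 0.003, 1.0, -0.0]
contact_force: [-0.8, -0.7, 0.3]
width: -0.0001
gripper_force: 0.0
```

Call:
apply_moves(steps=[0,0,-0.3,0,0,0,-0.6,0,0,0,-0.6,0])

```text
clock: 5.33
position: [0.4018, 0.1293, -0.0189]
ee_rot: [-0.0, 0.004, 1.0, -0.0]
contact_force: [-0.6, -0.3, -0.3]
width: -0.0001
gripper_force: 0.0
```

Call:
apply_moves(steps=[0,0,-0.2,0,0,0,-0.4,0,0,0,-0.4,0])

```text
clock: 5.58
position: [0.4019, 0.1293, -0.0227]
ee_rot: [-0.0, 0.004, 1.0, 0.0]
contact_force: [-0.2, 1.0, -0.0]
width: -0.0002
gripper_force: 0.0
```

Call:
apply_moves(steps=[0,0,-0.2,0,0,0,-0.4,0,0,0,-0.4,0])

```text
clock: 5.83
position: [0.4019, 0.1293, -0.0268]
ee_rot: [-0.0, 0.004, 1.0, 0.0]
contact_force: [0.3, 0.2, -0.9]
width: 0.0002
gripper_force: 0.0
```

Call:
apply_moves(steps=[0,0,-0.2,0,0,0,-0.4,0,0,0,-0.4,0])

```text
clock: 6.08
position: [0.4018, 0.1293, -0.0308]
ee_rot: [-0.0, 0.004, 1.0, -0.0]
contact_force: [0.4, -0.2, 0.3]
width: -0.0
gripper_force: 0.0
```

Run:
```python
from h import *
s=get_image("side")
S=get_state();p=S["position"];print(p,S["contact_force"],proj("side",p),proj("side",p+[0,0,.03]))
b=cv2.resize(s[165:225,175:255],(640,480),interpolation=0)
b=np.clip(b.astype(int)*2,0,255).astype(np.uint8)
cv2.imwrite("pics/c6.png",cv2.cvtColor(b,cv2.COLOR_RGB2BGR))
```

```text
[ 0.40190397  0.12932697 -0.03069393] [ 0.15110071 -0.90567843 -0.62382776] [211.08941463 212.19558972] [210.78310277 204.94544322]
```

View pics/c6.png

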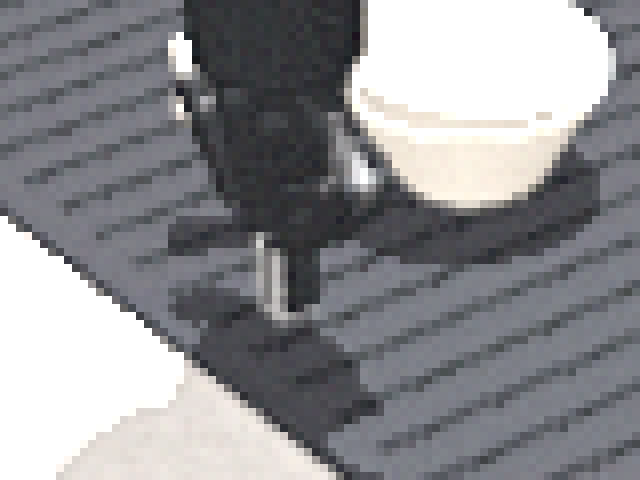

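The tip now shows at (210.6,205.3) in the side view, just above the mat. The z reading is therefore about 3 cm too low. A touch will give the exact offset.

Call:
apply_moves(steps=[0,0,-0.2,0,0,0,-0.2,0])

```text
clock: 6.3
position: [0.402, 0.1293, -0.0327]
ee_rot: [-0.0, 0.004, 1.0, 0.0]
contact_force: [-0.0, 1.1, -0.2]
width: -0.0002
gripper_force: 0.0
```

Call:
apply_moves(steps=[0,0,-0.2,0,0,0,-0.2,0])

```text
clock: 6.47
position: [0.4021, 0.1293, -0.0347]
ee_rot: [-0.0, 0.004, 1.0, 0.0]
contact_force: [0.5, 0.6, -0.1]
width: -0.0001
gripper_force: 0.0
```

Call:
apply_moves(steps=[0,0,-0.2,0,0,0,-0.2,0])

```text
clock: 6.63
position: [0.4022, 0.1294, -0.0349]
ee_rot: [0.0, 0.004, 1.0, 0.0]
contact_force: [-4.2, -0.8, 21.3]
width: -0.0001
gripper_force: 10.6
```

Call:
apply_moves(steps=[0,0,3,0,0,0,6,0,1,1,7.2,0,3,2,7.2,0,4,3,7.2,0,4,3,7.2,0])

```text
clock: 7.13
position: [0.4458, 0.1609, 0.0364]
ee_rot: [0.003, 0.003, 1.0, 0.001]
contact_force: [0.0, -1.0, 0.3]
width: 0.0
gripper_force: 0.0
```

Call:
apply_moves(steps=[-0.1,1,0,-5,-0.1,2,0,-10,0,3,0,-16,0.2,3.8,0,-21,0.4,4.5,0,-25])

```text
clock: 7.55
position: [0.4446, 0.2041, 0.035]
ee_rot: [-0.001, 0.222, 0.975, -0.001]
contact_force: [0.0, -1.1, -0.1]
width: 0.0002
gripper_force: 0.1
```

Run:
```python
from h import *
t=get_image("top");c,ax,d,L,hm,m=bowl(t,(202,153));print(c,ax,d,L,hm)
S=get_state();print(S["position"],S["contact_force"],S["moment"])
```

```text
h.py:25: RuntimeWarning: Mean of empty slice.
  H=P[r>max(e[1])/2+3];d=H.mean(0)/np.linalg.norm(H.mean(0));return np.array(e[0]),e[1],d,(H@d).max(),H.mean(0)+e[0],m
  ret = um.true_divide(
Traceback (most recent call last):
  File "h.py", line 25, in bowl
    H=P[r>max(e[1])/2+3];d=H.mean(0)/np.linalg.norm(H.mean(0));return np.array(e[0]),e[1],d,(H@d).max(),H.mean(0)+e[0],m
                                                                                            ~~~~~~~~~^^
ValueError: zero-size array to reduction operation maximum which has no identity
```

Call:
apply_moves(steps=[0.2,1,0,-2,0.6,1.9,0,-6,1.1,2.8,0,-11,1.8,3.7,0,-16,2.5,4.5,0,-21,3.2,5.2,0,-26,4.1,5.8,0,-31,5,6.3,0,-37])

```text
clock: 8.27
position: [0.4952, 0.2669, 0.035]
ee_rot: [-0.001, 0.519, 0.855, -0.001]
contact_force: [0.4, 0.2, -0.4]
width: 0.0002
gripper_force: 0.1
```

Run:
```python
from h import *
t=get_image("top");s=get_image("side")
S=get_state();print(S["position"],S["contact_force"],S["moment"])
a=cv2.resize(t[145:225,155:235],(400,400),interpolation=0);b=cv2.resize(s[145:225,175:255],(400,400),interpolation=0)
b=np.clip(b.astype(int)*1.5,0,255).astype(np.uint8)
cv2.imwrite("pics/c7.png",cv2.cvtColor(np.hstack([a,b]),cv2.COLOR_RGB2BGR))
```

```text
[0.4969051  0.26731356 0.03518846] [0.3756738  0.05795351 0.26825425] [ 0.03013362  0.0239285  -0.03025458]
```

View pics/c7.png

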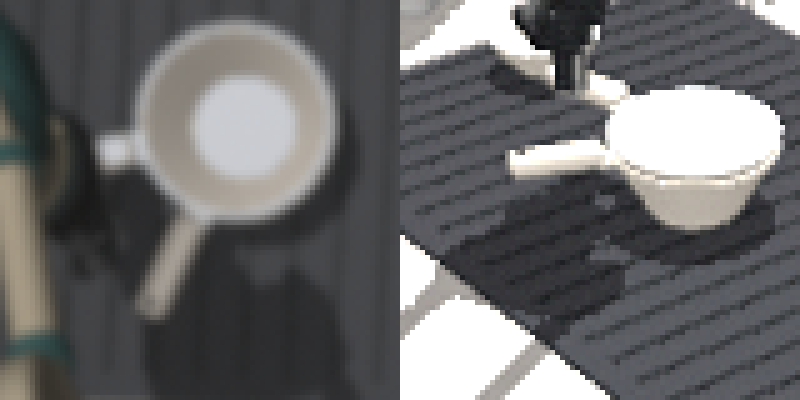

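The middle casserole has dropped level. Its handle is now at crop (105,155), separate from the bottom handle at (150,315). I'll push it further, then retreat.

Call:
apply_moves(steps=[0.9,0.4,0,-6,1.9,0.8,0,-12,2.9,1,0,-18,3.9,1.1,0,-23,3.9,1.1,0,-23,2.5,1,0.5,-18,1,0.5,3,-10,0,0,7,-5])

```text
clock: 9.03
position: [0.4896, 0.2649, 0.1016]
ee_rot: [-0.004, 0.55, 0.835, -0.006]
contact_force: [1.2, -0.4, 0.2]
width: 0.0001
gripper_force: 0.0
```

Call:
apply_moves(steps=[-2,-4,2,5,-3,-8,4,12,-4,-12,5,19,-5,-16,5,26,-6,-20,5,33,-7,-24,5,40,-7.5,-28,5,47,-8,-32,5,54], jaw=0)

```text
clock: 9.7
position: [0.4198, -0.0132, 0.1552]
ee_rot: [-0.001, 0.155, 0.988, 0.0]
contact_force: [0.0, -0.5, 0.0]
width: 0.0856
gripper_force: 0.0
```

Run:
```python
from h import *
t=get_image("top");cv2.imwrite("pics/t8.png",t)
S=get_state();p=S["position"];print(p,S["ee_rot"],S["width"])
m=white(t,105);
for p in((202,153),(311,152)):
    b=blob(m,p)
    ys,xs=np.nonzero(b);print(p,b.sum(),xs.min(),xs.max(),ys.min(),ys.max())
    o=cv2.morphologyEx(cv2.morphologyEx(b,cv2.MORPH_CLOSE,np.ones((5,5))),cv2.MORPH_OPEN,cv2.getStructuringElement(2,(15,15)))
    e=cv2.fitEllipse(max(cv2.findContours(o,0,1)[0],key=len));print(e)
    P=np.c_[xs,ys]-np.array(e[0]);r=np.hypot(*P.T);far=r>24;k,l=cv2.connectedComponents((lambda z:(z.__setitem__((ys[far],xs[far]),1),z)[1])(np.zeros_like(b)))
    for i in range(1,k):
        y,x=np.nonzero(l==i);v=np.array([x.mean(),y.mean()])-e[0];rr=np.hypot(x-e[0][0],y-e[0][1]).max();print("handle",i,len(x),v,"az",np.degrees(np.arctan2(-v[0],-v[1])),rr)
    print(plane("top",e[0],.068 if p[0]<250 else .058))
```

```text
[ 0.41939174 -0.01934766  0.15519567] [-8.03741042e-04  1.54128986e-01  9.88044865e-01 -3.30985090e-03] 0.08558929422156768
(202, 153) 1644 159 222 149 208
((201.3510284423828, 168.84706115722656), (39.90950393676758, 40.50226593017578), 54.9332389831543)
handle 1 140 [-32.42245701  -7.86134687] az 76.3707397419762 43.48073393540728
handle 2 140 [-13.5581713   30.24579599] az 155.85491385223992 42.82535239825044
[0.5408806 0.17852   0.068    ]
(311, 152) 1406 292 331 147 207
((311.1378479003906, 166.56854248046875), (38.48640060424805, 39.55400466918945), 154.95144653320312)
handle 1 130 [ 9.26984441 31.53914983] az -163.62112125109303 42.13565484940192
[ 0.55787252 -0.17322699  0.058     ]
```

Call:
apply_moves(steps=[1,-3.5,0,6,2,-7,0,12,3,-10.5,0,18,4,-14,0,24,4.8,-18.1,0,30,4.8,-18.1,-3,35,4.8,-18.1,-6,35,4.8,-18.1,-6,35])

```text
clock: 10.42
position: [0.4651, -0.1907, 0.0903]
ee_rot: [-0.005, -0.144, 0.989, 0.004]
contact_force: [-0.7, 1.2, -0.8]
width: 0.0851
gripper_force: 0.0
```

Run:
```python
from h import *
S=get_state();p=S["position"];print(p,S["ee_rot"],S["width"],2*np.degrees(np.arctan2(S["ee_rot"][2],S["ee_rot"][1]))-90)
```

```text
[ 0.46512224 -0.1907374   0.09029392] [-0.00514533 -0.14447202  0.98948681  0.00414861] 0.08514015413975062 106.61377745684479
```

Call:
apply_moves(steps=[0.2,-1,-1,0.5,0.2,-1,-3,0.5,0.2,-1,-5,0.5,0.2,-1,-7,0.5,0.2,-1,-8,0.5,0.2,-1,-8.6,0.5,0.2,-1,-8.6,0.5,0.2,-1,-8.6,0.5])

```text
clock: 11.08
position: [0.4735, -0.2034, 0.0104]
ee_rot: [0.001, -0.148, 0.989, -0.0]
contact_force: [0.1, 0.1, 0.4]
width: 0.0856
gripper_force: 0.0
```

Call:
apply_moves(steps=[0,0,0,0,0,0,0,0,0,0,0,0,0,0,0,0,0,0,0,0,0,0,0,0,0,0,0,0,0,0,0,0], jaw=255, newtons=90)

```text
clock: 11.75
position: [0.4725, -0.2028, 0.0096]
ee_rot: [-0.0, -0.148, 0.989, 0.0]
contact_force: [-1.2, 1.3, 3.1]
width: 0.0179
gripper_force: 88.3
```

Run:
```python
from h import *
S=get_state();print(S["position"],S["contact_force"],S["width"],S["gripper_force"])
t=get_image("top");m=blob(white(t),(311,152))
o=cv2.morphologyEx(cv2.morphologyEx(m,cv2.MORPH_CLOSE,np.ones((5,5))),cv2.MORPH_OPEN,cv2.getStructuringElement(2,(15,15)))
e=cv2.fitEllipse(max(cv2.findContours(o,0,1)[0],key=len));print(e,plane("top",e[0],.058))
```

```text
[ 0.4725148  -0.20282608  0.00964463] [-1.23628737  1.3355465   3.14396452] 0.017873992223936444 88.34053158760071
((310.1522521972656, 165.1851043701172), (34.4001350402832, 39.576744079589844), 30.547346115112305) [ 0.56228612 -0.16997198  0.058     ]
```

Call:
apply_moves(steps=[0,0,0.3,0,0,0,0.7,0,0,0,1.2,0,0,0,1.8,0,0,0,2.4,0,0,0,3,0,0,0,3,0], newtons=115)

```text
clock: 12.38
position: [0.4738, -0.2037, 0.041]
ee_rot: [0.001, -0.148, 0.989, -0.001]
contact_force: [0.5, 0.3, -1.9]
width: 0.0171
gripper_force: 114.7
```

Run:
```python
from h import *
S=get_state();print(S["position"],S["contact_force"],S["moment"],S["width"],S["gripper_force"])
t=get_image("top");s=get_image("side")
a=cv2.resize(t[130:230,270:370],(400,400),interpolation=0);b=cv2.resize(s[160:260,250:350],(400,400),interpolation=0)
b=np.clip(b.astype(int)*1.2,0,255).astype(np.uint8)
cv2.imwrite("pics/c8.png",cv2.cvtColor(np.hstack([a,b]),cv2.COLOR_RGB2BGR))
for n,im,p in(("top",t,(311,152)),("side",s,(308,222))):
    m=white(im);
    k,l,st,ce=cv2.connectedComponentsWithStats(m)
    for i in range(1,k):
        if st[i,4]>300 and abs(ce[i]-np.array(p)).max()<40:print(n,st[i],ce[i])
```

```text
[ 0.47382668 -0.20370369  0.04099027] [ 0.53199396  0.26076388 -1.9183984 ] [-0.09937476  0.1893464   0.03190744] 0.01710528539706376 114.73186254501343
top [ 294  145   40   42 1198] [312.4048414  163.81803005]
side [     0      0    512    384 134057] [276.11860626 204.37272205]
side [303 195  28  31 428] [316.96261682 212.0911215 ]
```

View pics/c8.png

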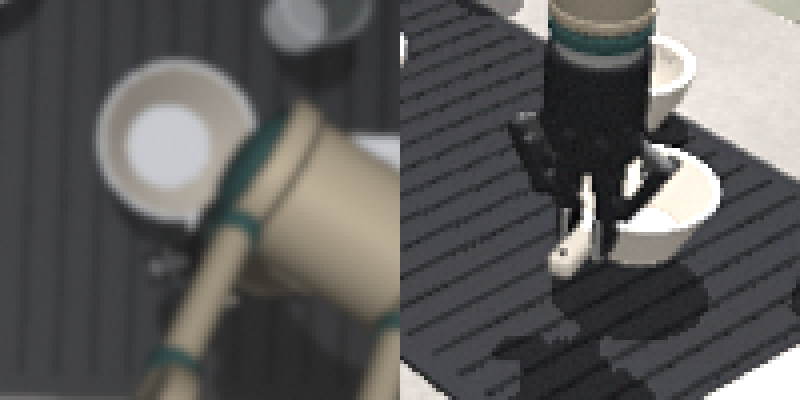

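The third is lifted clear: the side view shows its shadow detached below the bowl, and the floor circle is still centred in the rim, so it is near level. Next I fit the rim arc to get the offset from tool to bowl, then raise it.

```bash
cat >> h.py <<'E'
from scipy.optimize import least_squares
def rim(im,c0,z,lo,hi,t=105,R0=.063):
    """fit rim circle radius R0 at height z to outer edge pts whose azimuth (deg, world) about c0 (world) lies in lo..hi"""
    p0=proj("top",[*c0,z]);g=cv2.GaussianBlur(im[...,1].astype(np.float32),(3,3),0);W=[]
    for az in np.arange(lo,hi,4):
        a=np.radians(az);rs=np.arange(.045,.085,.0005)
        px=np.array([proj("top",[c0[0]+r*np.cos(a),c0[1]+r*np.sin(a),z]) for r in rs],np.float32)
        v=cv2.remap(g,px[:,0].reshape(-1,1),px[:,1].reshape(-1,1),1).ravel()
        d=np.diff(v);i=np.argmin(d)
        if d[i]<-2:W.append([c0[0]+rs[i]*np.cos(a),c0[1]+rs[i]*np.sin(a)])
    W=np.array(W);f=least_squares(lambda q:np.hypot(*(W-q[:2]).T)-q[2],[*c0,R0],loss="soft_l1",f_scale=.002)
    return f.x,np.sqrt(np.mean(f.fun**2)),len(W)
E
python3 - <<'E'
from h import *
t=get_image("top");S=get_state();print(S["position"])
for lo,hi in((-30,150),(0,170)):print(rim(t,(.56,-.173),.088,lo,hi))
print(rim(t,(.541,.178),.068,-130,60),rim(t,(.541,.178),.068,-180,180))
E
```

```text
[ 0.47271411 -0.20304264  0.039614  ]Traceback (most recent call last):
  File "<stdin>", line 3, in <module>
  File "h.py", line 32, in rim
    px=np.array([proj("top",[c0[0]+r*np.cos(a),c0[1]+r*np.sin(a),z]) for r in rs],np.float32)
                 ~~~~^^^^^^^^^^^^^^^^^^^^^^^^^^^^^^^^^^^^^^^^^^^^^^^
  File "h.py", line 14, in proj
    c,M=cam(n);v=M.T@(np.array(P)-c["xyz"]);return np.array([c["cx"]+c["fx"]*v[0]/-v[2],c["cy"]-c["fy"]*v[1]/-v[2]])
        ~~~^^^
  File "h.py", line 5, in cam
    c=calibration(n);q=c["rotation"];return c,R.from_quat([q[1],q[2],q[3],q[0]]).as_matrix()
ValueError: time passes only in moves, steps and waits
```

Call:
apply_moves(steps=[0,0,1,0,0,0,2,0,0,0,3.5,0,0,0,5,0,0,0,6.5,0,0,0,8,0,0,0,8,0])

```text
clock: 13.12
position: [0.4752, -0.2045, 0.1233]
ee_rot: [0.003, -0.148, 0.989, -0.002]
contact_force: [1.1, -0.5, -2.9]
width: 0.0177
gripper_force: 114.8
```

Run:
```python
from h import *
t=get_image("top");S=get_state();print(S["position"],S["contact_force"],S["moment"],S["width"])
for lo,hi in((-30,150),(0,170)):print(rim(t,(.56,-.173),.168,lo,hi))
```

```text
[ 0.47427134 -0.20395237  0.12167685] [ 0.67308343 -0.73770937 -2.62682167] [-0.10221394  0.24429148  0.0092792 ] 0.01719031601856947Traceback (most recent call last):
  File "<stdin>", line 3, in <module>
  File "h.py", line 32, in rim
    px=np.array([proj("top",[c0[0]+r*np.cos(a),c0[1]+r*np.sin(a),z]) for r in rs],np.float32)
                 ~~~~^^^^^^^^^^^^^^^^^^^^^^^^^^^^^^^^^^^^^^^^^^^^^^^
  File "h.py", line 14, in proj
    c,M=cam(n);v=M.T@(np.array(P)-c["xyz"]);return np.array([c["cx"]+c["fx"]*v[0]/-v[2],c["cy"]-c["fy"]*v[1]/-v[2]])
        ~~~^^^
  File "h.py", line 5, in cam
    c=calibration(n);q=c["rotation"];return c,R.from_quat([q[1],q[2],q[3],q[0]]).as_matrix()
ValueError: time passes only in moves, steps and waits
```

```bash
sed -i 's/^def cam/import functools\n@functools.lru_cache\ndef cam/' h.py
python3 - <<'E'
from h import *
t=get_image("top");S=get_state();print(S["position"],S["ee_rot"])
for lo,hi in((-30,150),(0,170)):print(rim(t,(.56,-.173),.170,lo,hi))
print(rim(t,(.541,.178),.068,-130,60),rim(t,(.541,.178),.068,-180,180))
E
```

```text
[ 0.473182   -0.2033701   0.12032155] [ 7.51968499e-04 -1.47964047e-01  9.88992262e-01 -6.18078009e-04]
(array([ 0.56149956, -0.17656489,  0.06357705]), np.float64(0.0007364700226867293), 45)
(array([ 0.56127401, -0.17616683,  0.06335667]), np.float64(0.0007238813548270388), 43)
(array([0.54102413, 0.17833873, 0.06445637]), np.float64(0.0010246757331931816), 48) (array([0.54150852, 0.17744481, 0.06409987]), np.float64(0.001044066172587233), 84)
```

Call:
apply_moves(steps=[0.1,1.5,0,2,0.2,4,0,5,0.3,6.5,0,8,0.4,9,0,11,0.5,11.5,0,14,0.6,14,0,17,0.7,16.5,0,20,0.8,18.5,0,22])

```text
clock: 13.88
position: [0.4794, -0.0161, 0.1183]
ee_rot: [-0.001, -0.335, 0.942, 0.001]
contact_force: [-0.9, -0.9, -3.4]
width: 0.0173
gripper_force: 114.7
```

Call:
apply_moves(steps=[0.1,2.5,0,3,0.2,5,0,6,0.2,7.5,0,9,0.3,9.5,0,11,0.3,11,0,13,0.3,12.1,0,13,0.3,12.1,0,13,0.3,12.1,0,13])

```text
clock: 14.55
position: [0.4832, 0.1028, 0.1188]
ee_rot: [-0.001, -0.439, 0.899, -0.0]
contact_force: [-0.8, 0.1, -2.8]
width: 0.0177
gripper_force: 114.8
```

Run:
```python
from h import *
t=get_image("top");S=get_state();print(S["position"],S["ee_rot"],S["contact_force"],S["moment"],S["width"])
for lo,hi in((-30,150),(0,170),(-50,120)):print(rim(t,(.541,.178),.170,lo,hi))
```

```text
[0.4833493  0.10225046 0.11898269] [-7.58389606e-04 -4.38398695e-01  8.98780277e-01 -1.48509326e-04] [ 0.19025124 -0.39137147 -1.76907141] [-0.21361432  0.10777993 -0.04850488] 0.017459247442785403
(array([0.53700184, 0.1694586 , 0.06557665]), np.float64(0.008809191722357293), 45)
(array([0.52967197, 0.15005637, 0.08344102]), np.float64(0.010973272842955763), 40)
(array([0.54393927, 0.17289917, 0.05871434]), np.float64(0.009779851492576423), 43)
```

Call:
apply_moves(steps=[0.1,0.3,-1,0,0.1,0.3,-2.5,0,0.1,0.3,-4,0,0.1,0.3,-5,0,0.1,0.3,-5.5,0,0.1,0.3,-5.5,0,0.1,0.3,-5.5,0])

```text
clock: 15.18
position: [0.485, 0.1056, 0.0644]
ee_rot: [-0.0, -0.438, 0.899, 0.0]
contact_force: [0.3, -0.9, -2.5]
width: 0.0172
gripper_force: 114.7
```

Run:
```python
from h import *
t=get_image("top");S=get_state();p=S["position"];print(p,S["contact_force"])
z=.058+p[2]-.0096
for lo,hi in((0,66),(90,160),(-40,66)):print(rim(t,(.541,.178),z,lo,hi))
s=get_image("side");print(proj("side",[.541,.178,z]))
```

```text
[0.48543721 0.10576591 0.06487702] [-0.48282391  0.0475055  -2.06210983]
(array([0.57141423, 0.18971107, 0.03248832]), np.float64(0.0029979869200914147), 17)
(array([ 298.82723025, -435.83764247,  528.35095096]), np.float64(0.008248859315240427), 18)
(array([0.55118802, 0.17662393, 0.05432935]), np.float64(0.0037015114563820795), 27)
[233.38700198 158.34722718]
```

Call:
apply_moves(steps=[0,0,-0.7,0,0,0,-1.4,0,0,0,-2,0,0,0,-2.5,0,0,0,-2.5,0])

```text
clock: 15.7
position: [0.4835, 0.1058, 0.0381]
ee_rot: [-0.001, -0.439, 0.899, 0.001]
contact_force: [-0.1, -0.2, -2.5]
width: 0.0177
gripper_force: 114.7
```

Call:
apply_moves(steps=[0,0,-0.3,0,0,0,-0.6,0,0,0,-0.6,0])

```text
clock: 15.95
position: [0.4845, 0.1059, 0.033]
ee_rot: [-0.0, -0.439, 0.899, 0.0]
contact_force: [-0.2, 0.8, -2.4]
width: 0.0177
gripper_force: 114.7
```

Call:
apply_moves(steps=[0,0,-0.2,0,0,0,-0.4,0,0,0,-0.4,0])

```text
clock: 16.2
position: [0.4853, 0.1061, 0.0298]
ee_rot: [0.001, -0.438, 0.899, -0.0]
contact_force: [1.1, 1.0, 0.7]
width: 0.0173
gripper_force: 115.3
```

Call:
apply_moves(steps=[0,0,-0.2,0,0,0,-0.3,0,0,0,-0.3,0])

```text
clock: 16.45
position: [0.4865, 0.1062, 0.0284]
ee_rot: [0.002, -0.438, 0.899, -0.0]
contact_force: [-2.3, -0.7, 10.7]
width: 0.0175
gripper_force: 116.7
```

Call:
apply_moves(steps=[0,0,0.2,0,0,0,0.2,0], newtons=25)

```text
clock: 16.62
position: [0.4856, 0.1059, 0.0293]
ee_rot: [0.001, -0.439, 0.899, -0.0]
contact_force: [-0.6, -0.8, 1.8]
width: 0.0174
gripper_force: 115.5
```

Call:
apply_moves(steps=[0,0,0,0,0,0,0,0,0,0,0,0,0,0,0,0], jaw=110)

```text
clock: 16.95
position: [0.4846, 0.1059, 0.0283]
ee_rot: [-0.0, -0.439, 0.899, 0.0]
contact_force: [0.4, 0.7, -0.3]
width: 0.0488
gripper_force: 0.0
```

Call:
apply_moves(steps=[0,0,0.5,0,0,0,1.5,0,0,0,3,0,0,0,5,0,0,0,8,0,-3,-3,11,0,-6,-6,12,0,-9,-9,12,0])

```text
clock: 17.62
position: [0.4049, 0.0237, 0.1505]
ee_rot: [0.003, -0.44, 0.898, -0.002]
contact_force: [1.4, -0.5, 0.4]
width: 0.0484
gripper_force: 0.0
```

Call:
apply_moves(steps=[-2,-3,0,0,-4,-6,0,0,-6,-9,0,0,-6,-12,0,0,-6,-15,0,0,-6,-15,0,0])

```text
clock: 18.12
position: [0.3628, -0.0606, 0.1438]
ee_rot: [-0.018, -0.42, 0.907, -0.023]
contact_force: [0.3, 1.1, 0.9]
width: 0.0483
gripper_force: 0.0
```

Run:
```python
from h import *
S=get_state();print(S["position"],S["width"],S["clock"])
t=get_image("top");s=get_image("side")
print(rim(t,(.541,.178),.078,-180,180),rim(t,(.541,.178),.078,-90,60))
for im,n,p in((t,"top",(202,153)),):
    b=blob(white(im),p);ys,xs=np.nonzero(b);c=proj("top",[.541,.178,.078]);P=np.c_[xs,ys]-c;r=np.hypot(*P.T);z=np.zeros_like(b);f=r>24;z[ys[f],xs[f]]=1
    k,l=cv2.connectedComponents(z)
    for i in range(1,k):
        y,x=np.nonzero(l==i);w=plane("top",(x.mean(),y.mean()),.07)[:2]-[.541,.178];print(len(x),np.degrees(np.arctan2(w[1],w[0])),np.hypot(x-c[0],y-c[1]).max())
# side view: vertical brightness profile near the stack axis, to see rim edges
for zz in(.058,.068,.078,.085):print(zz,proj("side",[.541,.178,zz]))
b=white(s,120)[135:205,185:260];k,l,st,ce=cv2.connectedComponentsWithStats(b)
for i in range(1,k):
    if st[i,4]>100:print("side",st[i]+np.array([185,135,0,0,0]))
g=s[140:200,233,1];print(list(g))
# handle ends expected in side
for az,zz in((156.5,.06),(77.5,.07),(-128,.08)):
    a=np.radians(az);e=[.541+.135*np.cos(a),.178+.135*np.sin(a),zz];print(az,proj("side",e))
```

```text
[ 0.36276954 -0.06060571  0.14376835] 0.048300965509948814 18.1167
(array([0.54153124, 0.17720601, 0.06434189]), np.float64(0.001148183517331646), 80) (array([0.54066952, 0.17819825, 0.06480758]), np.float64(0.0007856354256127558), 38)
143 77.85458317387176 43.09200856946482
138 -127.26777310719397 42.489427513224726
144 157.61162674081763 43.05109077885005
0.058 [233.53995563 172.00584571]
0.068 [233.51267765 169.56994743]
0.078 [233.48522826 167.11874209]
0.085 [233.46591082 165.39371321]
side [185 135  37  25 628]
side [249 135  11  20 171]
side [224 164  21  26 368]
side [196 172  27  10 150]
[np.uint8(29), np.uint8(29), np.uint8(28), np.uint8(31), np.uint8(24), np.uint8(31), np.uint8(29), np.uint8(30), np.uint8(31), np.uint8(26), np.uint8(27), np.uint8(27), np.uint8(31), np.uint8(28), np.uint8(27), np.uint8(26), np.uint8(27), np.uint8(28), np.uint8(30), np.uint8(25), np.uint8(30), np.uint8(25), np.uint8(25), np.uint8(15), np.uint8(135), np.uint8(221), np.uint8(227), np.uint8(225), np.uint8(226), np.uint8(225), np.uint8(225), np.uint8(225), np.uint8(225), np.uint8(216), np.uint8(254), np.uint8(254), np.uint8(254), np.uint8(254), np.uint8(254), np.uint8(255), np.uint8(255), np.uint8(255), np.uint8(255), np.uint8(239), np.uint8(255), np.uint8(229), np.uint8(164), np.uint8(143), np.uint8(123), np.uint8(123), np.uint8(112), np.uint8(56), np.uint8(20), np.uint8(38), np.uint8(41), np.uint8(35), np.uint8(40), np.uint8(29), np.uint8(30), np.uint8(35)]
156.5 [196.40594306 176.63533443]
77.5 [217.86602715 153.70956498]
-128 [233.87499462 186.1095744 ]
```

Call:
apply_moves(steps=[1,-3,2,0,2,-6,4,0,3,-10,6,0,4,-14,8,0,5,-18,8,0,6,-22,8,0,6,-24,8,0,6,-24,8,0])

```text
clock: 18.88
position: [0.4514, -0.1379, 0.2022]
ee_rot: [-0.036, -0.394, 0.917, -0.043]
contact_force: [-0.4, 1.1, -0.2]
width: 0.0489
gripper_force: 0.0
```

Run:
```python
from h import *
s=get_image("side");g=s[...,1].astype(int)
c=np.array([.541,.178]);o=cam("side")[0]["xyz"][:2];v=(c-o)/np.linalg.norm(c-o);u=np.array([-v[1],v[0]])
def edge(a,b): # first dark->bright along pixel column/line
    n=60;px=np.linspace(a,b,n).astype(np.float32);w=cv2.remap(s[...,1].astype(np.float32),px[:,:1],px[:,1:],1).ravel();i=np.argmax(np.diff(w)>15);j=np.argmax(np.abs(np.diff(w)));return px[j].round(1)
for z in(.078,):
  for nm,d in(("far",v),("left",u),("right",-u)):
    inn=proj("side",[*(c+.05*d),z]);e=proj("side",[*(c+.063*d),z]);out=e+(e-inn)/np.linalg.norm(e-inn)*7
    print(nm,"expect",e.round(1),"seen",edge(out,e-(out-e)*.5))
x=int(round(proj("side",[*(c+.063*-v),.078])[0]));print("near expect",proj("side",[*(c-.063*v),.078]),x,g[170:206,x].tolist())
print(get_state()["position"])
```

```text
far expect [233.4 158.9] seen [233.4 159.2]
left expect [215.8 167.3] seen [215.2 167.3]
right expect [251.1 167. ] seen [251.7 167. ]
near expect [233.58330459 175.87686767] 234 [226, 227, 227, 218, 254, 254, 253, 253, 253, 253, 253, 254, 248, 156, 253, 245, 172, 139, 119, 121, 108, 51, 30, 35, 39, 38, 35, 28, 33, 36, 38, 37, 29, 25, 36, 36]
[ 0.45259969 -0.13876317  0.20200382]
```

Call:
apply_moves(steps=[0,0,0,0,0,0,0,0,0,0,0,0,0,0,0,0])

```text
clock: 19.27
position: [0.4497, -0.1376, 0.203]
ee_rot: [-0.036, -0.394, 0.917, -0.043]
contact_force: [-0.5, -0.4, -0.3]
width: 0.0482
gripper_force: 0.0
```

```bash
python3 -c "
from rig import *
print(sign_off())"
```

```text
the job is handed in; nothing more can be done
None
```

I nested the three casseroles and handed the job in at about 19 s. In the last images the top rim sat level at home height, with the handles at about 158°, 78° and −127° (at least 75° apart) and the arm clear; sign-off gave no verdict, and I did not re-measure the bystanders.

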